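# Pillar into its foot, foot into the squaring corner

### The job

Take the bright steel pillar out of the wooden rack and stand it in the bore of the white microscope foot, all the way down. Then, keeping hold of the pillar, slide the foot across the plate until it is pressed firmly against both blue fences at once, square in their corner, and finish like that: still gripping the upright pillar and still pushing the foot into both fences, ready for a colleague to screw it down. Leave the black rod and the loose parts lying about alone.

Things in the scene. Friction and masses are not known exactly. Their poses are not given: they have to be found in the camera images.
- pillar: bright steel round rod, 18 mm diameter, 120 mm long, about 0.23 kg; loose. It stands upright in one of the two rack holes (bottom 10 mm above the table). Origin: centre of its bottom end; z along the rod to its top.
- black_rod: black rod, 18 mm diameter, 95 mm long, standing in the other rack hole, 80 mm from the pillar; stays there. Origin: centre of its bottom end, z up along it.
- rack: wooden rack block fixed to the table, 60 (x) x 160 (y) x 35 mm high, with two blind holes 20 mm wide and 25 mm deep on its own y axis at +40 and -40 mm. Origin: centre of its underside.
- foot: loose white microscope foot, about 0.4 kg, on the fixture plate: square flange 80 x 80 x 12 mm with a 50 x 50 mm boss up to 40 mm above the underside; upright bore in the middle of the boss. Origin: centre of the underside; x, y square to the sides, z up. +x side goes to the far fence, +y side to the left fence. Starts turned up to 0.3 rad against the fixture. It slides easily (1 to 3 N).
- bore_floor (a point): point on the foot: centre of the floor of its blind bore, 12 mm above its underside, where the pillar's bottom end comes to rest. The bore is 21 mm wide, 28 mm deep, its mouth (40 mm above the underside) chamfered.
- fixture: smooth, slippery aluminium plate fixed to the table, 200 x 200 x 12 mm, its top 12 mm above the table. Origin: centre of its underside; it is turned by up to 0.45 rad. The foot lies on it, 30 to 70 mm short of home in x and in y. The two fences stand along its +x and +y edges.
- far_fence: blue slick-plastic (low friction) fence bar fixed along the plate's +x edge, 16 mm thick, 200 mm long, rigid, rising 22 mm above the plate's top. Origin: centre of its underside (on the plate's top); its face towards the plate looks along the fixture's -x, 8 mm from the origin.
- left_fence: blue slick-plastic (low friction) fence bar fixed along the plate's +y edge, 184 mm long, 16 mm thick, rigid, rising 22 mm above the plate's top. Origin: centre of its underside (on the plate's top); its face towards the plate looks along the fixture's -y, 8 mm from the origin.
- corner (a point): where the two fence faces meet, at the level of the plate's top: at +84, +84, 12 mm in the fixture's frame; axes as the fixture. With the foot fully home its origin is at -40, -40, 0 mm from here in these axes.
- eyepiece: bystander: black eyepiece standing on the table, 38 mm diameter, 62 mm high. Origin: centre of its underside.
- ring_light: bystander: white ring lying on the table, 72 mm outside diameter, 56 mm inside, 22 mm high. Origin: centre of its underside.
- filter: bystander: flat black disc with a blue face lying on the table, 42 mm diameter, 8 mm high. Origin: centre of its underside.
There are look-alikes about, which are no part of the job. Leave any orange look-alike of the pillar alone.

How it is judged:
By the outcome, as a careful person would: the job done as asked, in the order asked, and still so for the second after the job is handed in, while the arm keeps its last pose, push and grip.
It also fails if it takes over 64 s, if anything falls off the work surface, if the arm or the gripper's body presses on something with over 40 N, if the wrist force passes 120 N, or if a joint passes its speed limit or range.

### The arm

A 6-joint arm with a two-finger parallel gripper is mounted at the origin on the work surface. World frame = base frame: x ahead of the robot, y to its left, z up, the work surface at z = 0. Lengths are in m, angles in rad, forces in N, time in s.
With the tool pointing down it reaches from about 0.25 to 0.775 m from the base axis. Payload 4 kg.
Tool frame: the origin (TCP) lies midway between the tips of the shut fingers; the grasp point (between the pads) lies 19 mm behind it; z points along the fingers, y is the line along which they close (so a half turn about z gives the same grasp; the last joint's range is limited). The gripper opens to 85 mm and grips with 20 to 120 N. Pads are 22 mm wide; open, the fingers measure 114 mm over their backs; the gripper's body (76 mm by 85 mm) begins 54 mm behind the grasp point. The pads swing forward as they close: fully open they stand 13 mm farther back than shut.
Start: joints at [1.145, 0.087, 1.371, -0, 1.684, -0.103], TCP at [0.174, 0.522, 0.231] pointing down, gripper open.
Joint ranges: [-3.1, 3.1], [-0.76, 2.03], [0.27, 2.55], [-1.08, 4.22], [0.17, 2.65], [-2.57, 2.57]. Speed limits (rad/s): [2.79, 2.79, 3.14, 3.14, 3.14, 3.14].

### API

Orientations are given as a unit quaternion [w, x, y, z].
In Python, from plant import state, get_image, camera_model, ctrl gives the robot as it stands.
- The arm moves only by the tool carry_out, never from a script. Its argument "rows" is a list of rows, each a list of 7 numbers: the opening, from 0 (shut) to 1 (fully open), then the shift along the tool's x, y, z in mm, then the turn, a rotation vector about the tool's x, y, z in units of 8 degrees (1.0 is 8 degrees). A call has 1 to 20 rows; each row shifts and turns the commanded pose from where the row before left it, along the tool's axes as they then stand; what a row does not reach is not made up. A row lasts 1/10 s, in which the tool goes at most 50 mm and 8.59 degrees, less where a joint would pass 70% of its speed; a pose out of reach is approached as far as the arm can. A call with a gripper value outside its range is refused whole. The fingers move at their own pace and stop on an object; "force" is the grip in N (left out, the last holds). Time passes only in rows, so rows that do not move let the fingers close. It gives the time, the measured TCP pose, the force, the opening and the grip force at its end, in the units of the state.
- state(): the state, without advancing time (a new reading comes with each control period).
- get_image(name): name is "scene" or "top"; returns (picture, depth): 384x512x3 uint8, red, green, blue; 384x512 float32, m along the optical axis (not along the pixel's ray), 0 where there is no reading.
- camera_model(name): a dict with "fov_y" (degrees; the focal length in pixels is half the picture's height over the tangent of half this angle, whatever the lens; pixels are square), "cx", "cy" (the principal point, pixels), "xyz" and "orientation" of the camera in the world. Camera axes: x right, y down, z forward; pixel columns grow to the right and rows downward; lengths in m; the calibration is good to about 2 mm. A picture is of the moment at which its call begins. camera_model takes no time and is no camera call.
- ctrl.close_job(): hands the job in; it is judged then, once.
The state is a dict: "clock": time; "qpos": joint angles; "qvel": joint speeds; "joint_torque": joint torques, N m; "tcp_pos": TCP position; "tcp_rot": TCP orientation; "ft_force": force on the tool from outside, world axes, zero at the start; "moment": the same for the moment, N m; "gripper_width": finger opening in m; "grip_force": force on a finger pad.
Only numpy, scipy, OpenCV 4.12 (cv2) and the standard library are available. Lean on these libraries where they do the work, as an engineer would, in place of code of your own. Each camera call takes 0.05 s, during which the arm holds its last target. There are 200 camera calls.

## Working session

There is one attempt and no reset: what is moved stays moved. The work goes in short steps, Python scripts to look and compute and a tool call to move; the robot and the scene stay as the last step left them, time stands still between calls to the robot, and variables do not carry over. Pictures are saved under pics/ and viewed, at most 10 in all, crops included, and the job is handed in when it is done.

Besides the shell and the picture viewer there is one more tool, called after ">>>" as name(argument=value, ...) on one line, values as JSON. carry_out: Moves the arm, as the interface text tells. Its arguments: {"type":"object","properties":{"rows":{"type":"array"},"force":{"type":"number"}},"required":["rows"]}

```bash
mkdir -p pics; ls; cat > h.py <<'E'
import numpy as np, cv2
from scipy.spatial.transform import Rotation as R
from plant import state,get_image,camera_model,ctrl
def cam(n):
    m=camera_model(n); w,x,y,z=m["orientation"]; f=192/np.tan(np.radians(m["fov_y"]/2))
    return f,m["cx"],m["cy"],np.array(m["xyz"]),R.from_quat([x,y,z,w]).as_matrix()
def cloud(n,d):
    f,cx,cy,t,M=cam(n); v,u=np.mgrid[:384,:512]
    p=np.stack([(u-cx)/f*d,(v-cy)/f*d,d],-1); return p@M.T+t
def ray(n,u,v,z):
    f,cx,cy,t,M=cam(n); r=M@np.array([(u-cx)/f,(v-cy)/f,1]); return t+r*(z-t[2])/r[2]
def proj(n,P):
    f,cx,cy,t,M=cam(n); q=(np.atleast_2d(P)-t)@M; return q[:,:2]/q[:,2:]*f+[cx,cy]
E
python3 - <<'E'
from h import *
for n in("scene","top"):
    im,d=get_image(n); np.savez(n+"0.npz",im=im,d=d); cv2.imwrite(f"pics/{n}0.png",im[...,::-1]); print(n,camera_model(n))
print(state())
E
```

```text
pics
scene {'fov_y': 48.97278930806516, 'cx': 249.55183949714174, 'cy': 185.4891529862109, 'xyz': array([ 0.79425867, -0.34645302,  0.75530349]), 'orientation': array([-0.26712456,  0.93103894,  0.23903699, -0.06835401])}
top {'fov_y': 54.574402884305165, 'cx': 248.94239163199424, 'cy': 190.17745538674245, 'xyz': array([0.4767686 , 0.03692143, 0.84406332]), 'orientation': array([-0.03651505,  0.70849446, -0.70306169,  0.04905614])}
{'clock': 0.1, 'qpos': array([ 1.14488843e+00,  8.79024334e-02,  1.37211206e+00, -8.50954390e-06,
        1.68359286e+00, -1.03104009e-01]), 'qvel': array([-0.00064631, -0.00063582, -0.00458258,  0.00073837,  0.00106943,
       -0.00016478]), 'joint_torque': array([ 2.64844763e-03, -3.53013182e+01, -3.14219606e+01, -1.79051681e-04,
        7.95310247e-03, -1.86784212e-05]), 'tcp_pos': array([0.17429876, 0.52118125, 0.23023997]), 'tcp_rot': array([-2.59273007e-04,  1.60702476e-01,  9.87002381e-01, -9.73422314e-04]), 'ft_force': array([-0.63022889,  0.47618447,  0.18279965]), 'moment': array([-0.04470177, -0.03573053,  0.01462247]), 'grip_force': 0.0, 'gripper_width': 0.08507714722425246}
```

View pics/scene0.png

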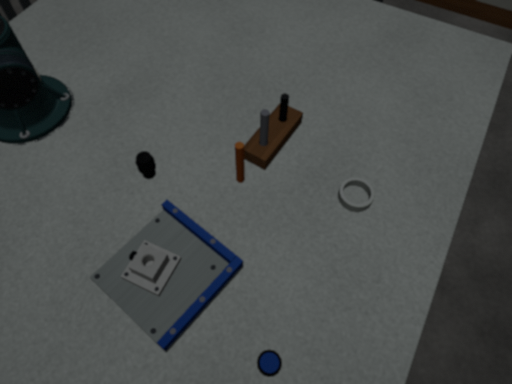

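View pics/top0.png

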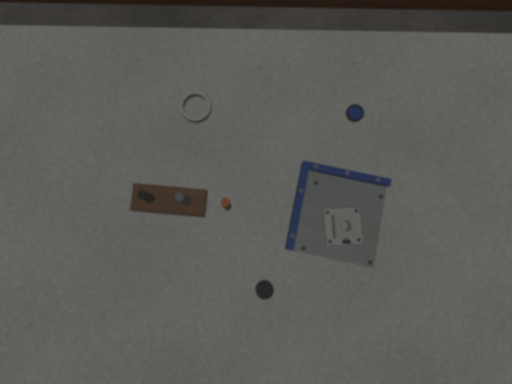

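The scene view shows the steel pillar at (264,128), the black rod at (284,108), an orange decoy at (240,162), and the foot at (150,268) with the fence corner at (238,265). In the top view the pillar top is at (180,197), the foot at (343,226) and the fence corner at (305,167). Next I'll measure these using depth.

```bash
cat > m.py <<'E'
from h import *
def fitrect(P):
    (c,s,a)=cv2.minAreaRect((P[:,:2]*1000).astype(np.float32)); return np.round(c,1),np.round(s,1),round(a,2)
C={}
for n in("scene","top"):
    D=np.load(n+"0.npz"); im,d=D["im"].astype(int),D["d"]; W=cloud(n,d); ok=d>0
    r,g,b=im[...,0],im[...,1],im[...,2]; z=W[...,2]
    print(n,"table z med",np.median(z[ok&(abs(z)<.02)]), "valid",ok.mean())
    blue=ok&(b>1.6*r)&(b>60)
    near=lambda x,y,rad:ok&(np.hypot(W[...,0]-x,W[...,1]-y)<rad)
    num,lab,st,ce=cv2.connectedComponentsWithStats(blue.astype(np.uint8))
    for i in range(1,num):
        if st[i,4]>60:
            P=W[lab==i]; print(" blue",st[i],np.median(P,0).round(4),"zpct",np.percentile(P[:,2],[5,50,95]).round(4),fitrect(P))
    for nm,(u,v) in dict(scene=dict(pil=(264,113),blk=(284,97),org=(240,146),foot=(150,262),plate=(180,290),rack=(258,158)),
                         top=dict(pil=(180,197),blk=(143,195),org=(226,203),foot=(347,226),plate=(350,250),rack=(160,208)))[n].items():
        print(" ",nm,W[v,u].round(4),im[v,u])
E
python3 m.py
python3 - <<'E'
from h import *
a=np.load("top0.npz")["im"][180:260,120:400]; b=np.load("scene0.npz")["im"][80:300,120:320]
A=cv2.resize(a,None,fx=2.8,fy=2.8,interpolation=2);B=cv2.resize(b[130:],None,fx=3.9,fy=3.9,interpolation=2)
c=np.vstack([A,B[:,:780] if B.shape[1]>=784 else cv2.copyMakeBorder(B,0,0,0,max(0,A.shape[1]-B.shape[1]),0)][:2]) if 0 else np.vstack([cv2.resize(A,(780,223)),cv2.resize(B,(780,351))])
cv2.imwrite("pics/z.png",np.clip(c[...,::-1].astype(float)*1.7,0,255).astype(np.uint8))
E
```

```text
scene table z med 0.0013720704443026532 valid 0.9960734049479166
 blue [ 157  200   86  147 1549] [ 0.6055 -0.1308  0.0351] zpct [0.0329 0.0351 0.0371] (array([ 527., -175.]), array([198.3, 197.9]), 78.42)
 blue [260 353  19  20 270] [ 0.764  -0.2241  0.0094] zpct [0.0077 0.0094 0.0114] (array([ 764.1, -224.2]), array([28.6, 28.6]), 59.19)
  pil [0.5504 0.1566 0.1302] [60 62 67]
  blk [0.5564 0.2369 0.1042] [14 15 16]
  org [0.5453 0.0697 0.1205] [94 56 24]
  foot [ 0.4939 -0.179   0.0238] [89 90 90]
  plate [ 0.5682 -0.1941  0.013 ] [67 72 72]
  rack [0.5596 0.1182 0.0324] [32 20 10]
top table z med -4.456202563674072e-05 valid 0.995849609375
 blue [349 106  13  13 134] [ 0.7642 -0.2237  0.0086] zpct [0.0061 0.0086 0.0112] (array([ 764.8, -224. ]), array([28.6, 29.9]), 81.94)
 blue [289 162 102  73 913] [ 0.604  -0.1078  0.0338] zpct [0.0316 0.0338 0.0361] (array([ 542. , -177.2]), array([199.1, 164.6]), 78.69)
 blue [287 236   8  14  78] [ 0.4613 -0.0667  0.0337] zpct [0.0314 0.0337 0.0359] (array([462.2, -67. ]), array([13.8, 26.2]), 77.63)
  pil [0.5495 0.1572 0.1284] [72 72 73]
  blk [0.5552 0.2344 0.1055] [37 37 36]
  org [0.5394 0.0689 0.1196] [100  63  44]
  foot [ 0.4989 -0.1935  0.026 ] [85 84 82]
  plate [ 0.4462 -0.2032  0.0107] [79 81 79]
  rack [0.5347 0.2157 0.034 ] [65 51 41]
```

View pics/z.png

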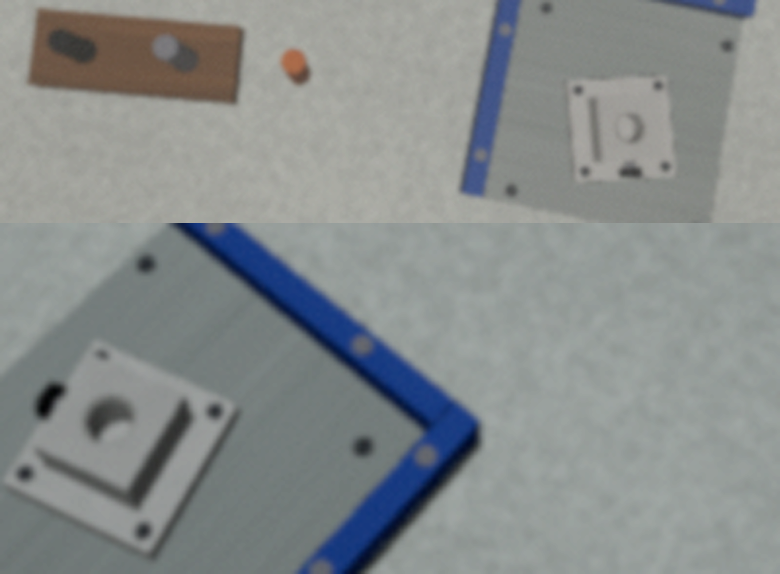

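The crop shows the same layout, with a black mark on the foot's near (-x) side and the bore at about (628,128) in the upper part. Now I'll do precise fits from both views.

```bash
cat > fit.py <<'E'
from h import *
from scipy.optimize import least_squares
def run(tag,views=("scene","top")):
  for n in views:
    D=np.load(n+tag+".npz"); im,d=D["im"].astype(int),D["d"]; W=cloud(n,d); ok=d>0
    x,y,z=W[...,0],W[...,1],W[...,2]; r,b=im[...,0],im[...,2]
    rect=lambda P:tuple(np.round(q,2) for q in cv2.minAreaRect((P[:,:2]*1000).astype(np.float32)))
    # pillar, cylinder fit + tops
    for nm,c in dict(pil=(.55,.157),blk=(.557,.236),org=(.542,.069)).items():
        m=ok&(np.hypot(x-c[0],y-c[1])<.03)&(z>.05); P=W[m]
        s=least_squares(lambda q:np.hypot(P[:,0]-q[0],P[:,1]-q[1])-.009,c,loss="soft_l1",f_scale=.001).x
        t=np.percentile(P[:,2],97); T=P[P[:,2]>t-.006]
        print(n,nm,"cyl",s.round(4),"top z",round(t,4),"top centroid",T[:,:2].mean(0).round(4),len(P))
    # plate region frame: foot
    m=ok&(np.hypot(x-.49,y+.195)<.075)&(z>.018)&(b<1.4*r); P=W[m]; print(n,"foot all",rect(P))
    m2=m&(z>.046)&(z<.06); Q=W[m2]; print(n,"boss",rect(Q),"z",np.median(Q[:,2]).round(4))
    f=m&(z<.035); print(n,"flange z",np.median(z[f]).round(4))
    bl=ok&(b>1.6*r)&(b>60)&(np.hypot(x-.764,y+.224)>.04)&(z>.028); print(n,"fences outer",rect(W[bl]),"z",np.median(z[bl]).round(4))
    F=W[bl][:,:2]
    # fences: two bars, thickness 16, L-shape fit: model frame (cx,cy,a); points satisfy in far bar or left bar
    def res(q):
        c,s_=np.cos(q[2]),np.sin(q[2]); e=F-q[:2]; u=e[:,0]*c+e[:,1]*s_; v=-e[:,0]*s_+e[:,1]*c
        o=lambda w,lo,hi:np.maximum(0,lo-w)+np.maximum(0,w-hi)
        return np.minimum(np.hypot(o(u,.084,.1),o(v,-.1,.1)),np.hypot(o(v,.084,.1),o(u,-.1,.1)))*1000
    s=least_squares(res,[.51,-.175,-.19],x_scale=[.01,.01,.1],loss="soft_l1").x
    print(n,"fixture",s.round(4),"res",np.mean(res(s)).round(3))
    tcp=state()["tcp_pos"]
if __name__=="__main__": run("0")
E
python3 fit.py
python3 - <<'E'
from h import *
# bore centre in each view: mouth ellipse crops
a=np.load("top0.npz")["im"][200:255,315:375]; b=np.load("scene0.npz")["im"][235:300,115:190]
A=cv2.resize(a,(480,440),interpolation=2);B=cv2.resize(b,(508,440),interpolation=2)[:, :310*1]
B=cv2.resize(b[:,:40],(271,440),interpolation=2)
cv2.imwrite("pics/z2.png",np.clip(np.hstack([A,B])[...,::-1]*2.,0,255).astype(np.uint8))
E
```

```text
scene pil cyl [0.55   0.1592] top z 0.1322 top centroid [0.5504 0.1574] 268
scene blk cyl [0.5565 0.2389] top z 0.1071 top centroid [0.5576 0.2367] 191
scene org cyl [0.5418 0.0714] top z 0.1218 top centroid [0.5431 0.0694] 235
scene foot all (array([ 499.83, -185.09]), array([80.92, 80.52]), np.float64(3.65))
scene boss (array([ 493.73, -185.16]), array([63.18, 50.77]), np.float64(3.85)) z 0.0527
scene flange z 0.0251
scene fences outer (array([ 527.03, -175.01]), array([198.32, 197.86]), np.float64(78.42)) z 0.0351
scene fixture [ 0.5258 -0.1756 -0.2017] res 0.0
top pil cyl [0.5501 0.1604] top z 0.1317 top centroid [0.5497 0.1596] 122
top blk cyl [0.5564 0.24  ] top z 0.1062 top centroid [0.5559 0.2389] 121
top org cyl [0.5421 0.0723] top z 0.1218 top centroid [0.5413 0.0724] 86
top foot all (array([ 499.18, -183.21]), array([79.9 , 80.79]), np.float64(3.74))
top boss (array([ 493.04, -184.01]), array([62.31, 51.04]), np.float64(3.59)) z 0.0517
top flange z 0.0239
top fences outer (array([ 526.83, -174.07]), array([198.42, 195.89]), np.float64(78.41)) z 0.0338
top fixture [ 0.525  -0.1742 -0.199 ] res 0.0
```

View pics/z2.png

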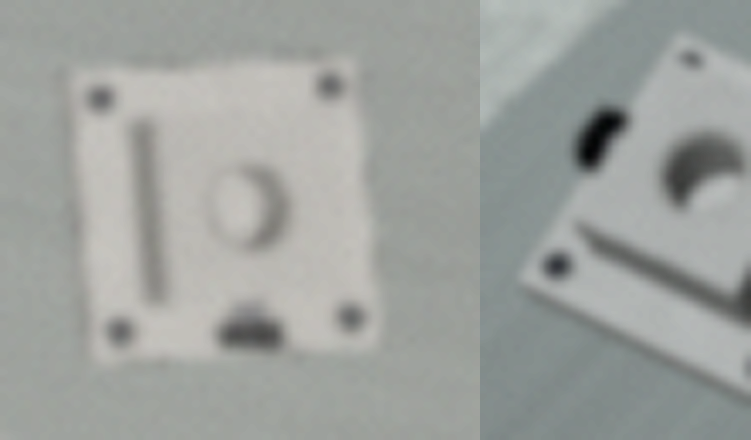

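```bash
python3 - <<'E'
from h import *
print(ray("top",346,225.9,.052),ray("scene",148.2,260.9,.0525))
E
```

```text
[ 0.49840932 -0.184043    0.052     ] [ 0.5016253  -0.18542769  0.0525    ]
```

>>> carry_out(rows=[[1,0,0,0,0,0,0.95],[1,0,0,0,0,0,0.95],[1,0,0,0,0,0,0.95],[1,0,0,0,0,0,0.95],[1,0,0,0,0,0,0.95],[1,0,0,0,0,0,0],[1,0,0,0,0,0,0]], force=80)

```text
clock: 0.8
tcp_pos: [0.1744, 0.5214, 0.2308]
tcp_rot: [0.0, 0.472, 0.882, -0.0]
ft_force: [-0.4, 0.5, 1.6]
gripper_width: 0.0854
grip_force: 0.0
```

>>> carry_out(rows=[[1,-30,6.6,0,0,0,0],[1,-40,8.8,0,0,0,0],[1,-40,8.8,0,0,0,0],[1,-40,8.8,0,0,0,0],[1,-40,8.8,0,0,0,0],[1,-40,8.8,0,0,0,0],[1,-40,8.8,0,0,0,0],[1,-40,8.8,0,0,0,0],[1,-40,8.8,0,0,0,0],[1,-40,8.8,0,0,0,0],[1,-40,8.8,0,0,0,0],[1,-40,8.8,0,0,0,0],[1,-30,6.6,0,0,0,0],[1,-9.3,1.6,0,0,0,0],[1,0,0,0,0,0,0],[1,0,0,0,0,0,0],[1,0,0,0,0,0,0]])

```text
clock: 2.5
tcp_pos: [0.5478, 0.1598, 0.2316]
tcp_rot: [-0.0, 0.472, 0.881, 0.0]
ft_force: [0.8, 0.3, 0.9]
gripper_width: 0.085
grip_force: 0.0
```

```bash
cat > to.py <<'E'
import sys
from h import *
s=state(); w,x,y,z=s["tcp_rot"]; M=R.from_quat([x,y,z,w]).as_matrix()
t=np.array([float(a) for a in sys.argv[1:4]]); p=s["tcp_pos"]
print("tcp",p.round(4),"ft",s["ft_force"].round(2),"shift mm",(M.T@(t-p)*1000).round(1),"tool z",M[:,2].round(4),"yaw y",np.degrees(np.arctan2(M[1,1],M[0,1])).round(1))
E
python3 to.py .55 .1597 .066
python3 - <<'E'
from h import *
out=[]
for n in("scene","top"):
    im,d=get_image(n); np.savez(n+"1.npz",im=im,d=d); W=cloud(n,d)
    print(n,"gripper-level pts",np.median(W[(W[...,2]>.2)&(np.hypot(W[...,0]-.55,W[...,1]-.16)<.08)],0))
    u,v=proj(n,[.55,.16,.15])[0].astype(int); out.append(cv2.resize(im[max(0,v-60):v+60,max(0,u-65):u+65],(390,360),interpolation=2))
cv2.imwrite("pics/g1.png",np.clip(np.hstack(out)[...,::-1]*1.8,0,255).astype(np.uint8))
E
```

```text
tcp [0.5478 0.1598 0.2316] ft [0.75 0.3  0.94] shift mm [ -1.3   1.8 165.6] tool z [-1.e-04  6.e-04 -1.e+00] yaw y 33.6
scene gripper-level pts [0.55739969 0.13754323 0.33581011]
top gripper-level pts [0.53119058 0.15290193 0.59020773]
```

View pics/g1.png

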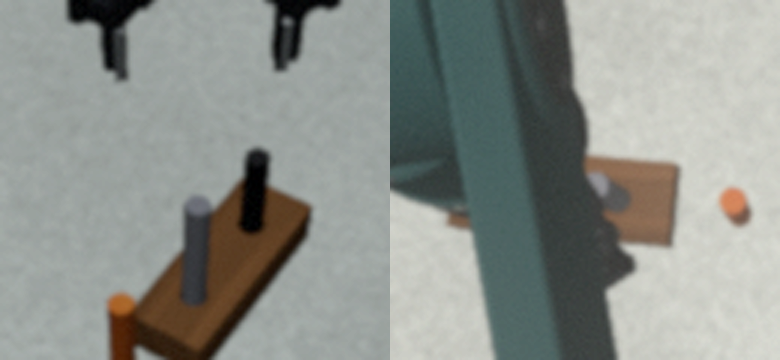

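In the scene crop the open fingers straddle the pillar: tips at (122,75) and (282,68), pillar top at (198,205), black rod clear. Descending now.

>>> carry_out(rows=[[1,-1.3,1.8,0,0,0,0],[1,0,0,30,0,0,0],[1,0,0,30,0,0,0],[1,0,0,20,0,0,0],[1,0,0,20,0,0,0],[1,0,0,20,0,0,0],[1,0,0,20,0,0,0],[1,0,0,15,0,0,0],[1,0,0,10,0,0,0],[1,0,0,0,0,0,0],[1,0,0,0,0,0,0]])

```text
clock: 3.7
tcp_pos: [0.5513, 0.1586, 0.0669]
tcp_rot: [0.0, 0.473, 0.881, 0.0]
ft_force: [0.3, 0.0, -0.3]
gripper_width: 0.0855
grip_force: 0.0
```

```bash
python3 to.py .55 .1597 .066
```

```text
tcp [0.5513 0.1586 0.0669] ft [ 0.35  0.03 -0.29] shift mm [ 1.6 -0.5  0.9] tool z [ 1.e-03  3.e-04 -1.e+00] yaw y 33.5
```

>>> carry_out(rows=[[1,1.4,0,0,0,0,0],[0.6,0,0,0,0,0,0],[0.4,0,0,0,0,0,0],[0.3,0,0,0,0,0,0],[0.25,0,0,0,0,0,0],[0.2,0,0,0,0,0,0],[0.1,0,0,0,0,0,0],[0,0,0,0,0,0,0],[0,0,0,0,0,0,0],[0,0,0,0,0,0,0],[0,0,0,0,0,0,0],[0,0,0,0,0,0,0]], force=80)

```text
clock: 4.9
tcp_pos: [0.5503, 0.1597, 0.0665]
tcp_rot: [0.0, 0.473, 0.881, 0.0]
ft_force: [1.3, -0.1, 2.6]
gripper_width: 0.0159
grip_force: 77.9
```

```bash
python3 to.py .55 .1597 .066
```

```text
tcp [0.5503 0.1597 0.0665] ft [ 1.25 -0.12  2.64] shift mm [ 0.2 -0.3  0.5] tool z [ 6.e-04  2.e-04 -1.e+00] yaw y 33.5
```

Gripped (78 N). Lifting clear of the orange decoy (its top is at about 0.12 m).

>>> carry_out(rows=[[0,0,0,-5,0,0,0],[0,0,0,-10,0,0,0],[0,0,0,-15,0,0,0],[0,0,0,-20,0,0,0],[0,0,0,-20,0,0,0],[0,0,0,-20,0,0,0],[0,0,0,-20,0,0,0],[0,0,0,-15,0,0,0],[0,0,0,-10,0,0,0],[0,0,0,0,0,0,0],[0,0,0,0,0,0,0]])

```text
clock: 6.0
tcp_pos: [0.5497, 0.1595, 0.2007]
tcp_rot: [-0.0, 0.473, 0.881, -0.0]
ft_force: [0.0, 0.3, -3.0]
gripper_width: 0.0159
grip_force: 78.5
```

```bash
python3 to.py .4998 -.1845 .2
```

```text
tcp [0.5497 0.1595 0.2007] ft [ 0.02  0.28 -3.03] shift mm [-259.3 -231.6    0.9] tool z [-1.2e-03 -2.0e-04 -1.0e+00] yaw y 33.5
```

>>> carry_out(rows=[[0,-10,-9,0,0,0,0],[0,-20,-18,0,0,0,0],[0,-25,-22.3,0,0,0,0],[0,-25,-22.3,0,0,0,0],[0,-25,-22.3,0,0,0,0],[0,-25,-22.3,0,0,0,0],[0,-25,-22.3,0,0,0,0],[0,-25,-22.3,0,0,0,0],[0,-25,-22.3,0,0,0,0],[0,-25,-22.3,0,0,0,0],[0,-20,-18,0,0,0,0],[0,-9.3,-8.2,0,0,0,0],[0,0,0,0,0,0,0],[0,0,0,40,0,0,0],[0,0,0,20,0,0,0],[0,0,0,0,0,0,0],[0,0,0,0,0,0,0],[0,0,0,0,0,0,0]])

```text
clock: 7.8
tcp_pos: [0.5013, -0.1843, 0.1433]
tcp_rot: [0.002, 0.473, 0.881, 0.0]
ft_force: [-0.9, -0.6, -1.4]
gripper_width: 0.0162
grip_force: 78.4
```

```bash
python3 to.py .4998 -.1845 .14
python3 - <<'E'
from h import *
from scipy.optimize import least_squares
out=[]
for n in("scene","top"):
    im,d=get_image(n); np.savez(n+"2.npz",im=im,d=d); W=cloud(n,d); x,y,z=W[...,0],W[...,1],W[...,2]
    m=(d>0)&(np.hypot(x-.5,y+.1845)<.02)&(z>.06)&(z<.145); P=W[m]
    print(n,len(P),P[:,2].min() if len(P) else 0)
    if len(P)>30:
        # tilted cylinder axis: (x0+kx*(z-.09), y0+ky*(z-.09))
        s=least_squares(lambda q:np.hypot(P[:,0]-q[0]-q[2]*(P[:,2]-.09),P[:,1]-q[1]-q[3]*(P[:,2]-.09))-.009,[.5,-.1845,0,0],loss="soft_l1",f_scale=.001).x
        print(n,"axis at z.09",s[:2].round(4),"tilt",s[2:].round(3))
    u,v=proj(n,[.5,-.18,.08])[0].astype(int); out.append(cv2.resize(im[v-50:v+50,u-50:u+50],(380,380),interpolation=2))
cv2.imwrite("pics/g2.png",np.clip(np.hstack(out)[...,::-1]*1.8,0,255).astype(np.uint8))
E
```

```text
tcp [ 0.5013 -0.1843  0.1433] ft [-0.87 -0.6  -1.35] shift mm [ 0.7 -1.4  3.3] tool z [ 0.0032 -0.0012 -1.    ] yaw y 33.6
scene 167 0.08713522986605526
scene axis at z.09 [ 0.5012 -0.1849] tilt [-0.005 -0.003]
top 63 0.08672063819903797
top axis at z.09 [ 0.5013 -0.1842] tilt [-0.006 -0.   ]
```

View pics/g2.png

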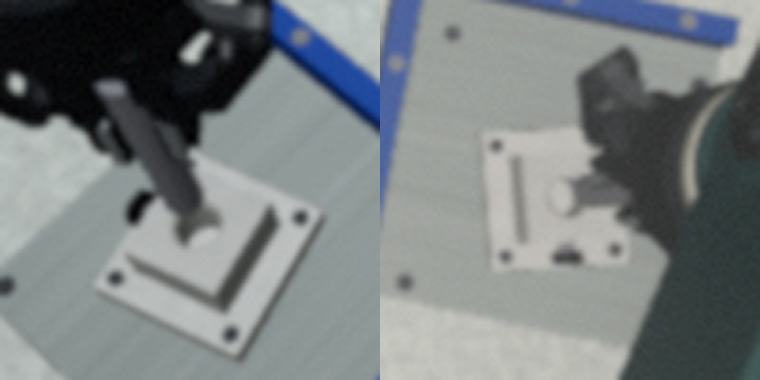

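The pillar hangs upright, its lower end just above the bore: (190,205) in the scene crop, with the bore at (205,230). I'll correct by 1.4 mm and lower it.

>>> carry_out(rows=[[0,0.8,-1.2,0,0,0,0],[0,0,0,10,0,0,0],[0,0,0,10,0,0,0],[0,0,0,8,0,0,0],[0,0,0,4,0,0,0],[0,0,0,4,0,0,0],[0,0,0,4,0,0,0],[0,0,0,3,0,0,0],[0,0,0,0,0,0,0],[0,0,0,0,0,0,0]])

```text
clock: 8.9
tcp_pos: [0.4988, -0.1844, 0.0983]
tcp_rot: [0.0, 0.473, 0.881, 0.0]
ft_force: [0.6, -0.5, -3.4]
gripper_width: 0.0159
grip_force: 79.0
```

```bash
python3 to.py .4998 -.1845 .08
```

```text
tcp [ 0.4988 -0.1844  0.0983] ft [ 0.57 -0.51 -3.43] shift mm [-0.6  0.8 18.3] tool z [ 1.e-04  0.e+00 -1.e+00] yaw y 33.5
```

>>> carry_out(rows=[[0,0,0,4,0,0,0],[0,0,0,4,0,0,0],[0,0,0,3,0,0,0],[0,0,0,3,0,0,0],[0,0,0,1,0,0,0],[0,0,0,0,0,0,0],[0,0,0,0,0,0,0]])

```text
clock: 9.6
tcp_pos: [0.4988, -0.1845, 0.0834]
tcp_rot: [0.0, 0.473, 0.881, 0.0]
ft_force: [-0.1, 0.2, -2.8]
gripper_width: 0.0161
grip_force: 79.0
```

>>> carry_out(rows=[[0,0,0,1,0,0,0],[0,0,0,1,0,0,0],[0,0,0,0,0,0,0],[0,0,0,0,0,0,0]])

```text
clock: 10.0
tcp_pos: [0.4987, -0.1844, 0.0813]
tcp_rot: [-0.0, 0.473, 0.881, 0.0]
ft_force: [0.0, -0.6, -2.8]
gripper_width: 0.0165
grip_force: 79.0
```

>>> carry_out(rows=[[0,0,0,0.7,0,0,0],[0,0,0,0,0,0,0],[0,0,0,0,0,0,0]])

```text
clock: 10.3
tcp_pos: [0.4988, -0.1845, 0.0808]
tcp_rot: [0.0, 0.473, 0.881, 0.0]
ft_force: [-1.2, -0.2, -2.0]
gripper_width: 0.016
grip_force: 79.0
```

>>> carry_out(rows=[[0,0,0,0.7,0,0,0],[0,0,0,0,0,0,0],[0,0,0,0,0,0,0]])

```text
clock: 10.6
tcp_pos: [0.4989, -0.1846, 0.0805]
tcp_rot: [0.0, 0.473, 0.881, -0.0]
ft_force: [-1.0, 0.7, 1.8]
gripper_width: 0.0159
grip_force: 79.0
```

The pillar is seated: contact is at the expected height of about 0.0805. Now I'll slide along the fixture's +x.

>>> carry_out(rows=[[0,-1,1,0,0,0,0],[0,-2,2,0,0,0,0],[0,-3,3,0,0,0,0],[0,-3,3,0,0,0,0],[0,-4,4,0,0,0,0],[0,-4,4,0,0,0,0],[0,-4,4,0,0,0,0],[0,-4,4,0,0,0,0],[0,-4,4,0,0,0,0],[0,-3,3,0,0,0,0],[0,-2,2,0,0,0,0],[0,-2,2,0,0,0,0],[0,-1,1,0,0,0,0],[0,0,0,0,0,0,0]])

```text
clock: 12.0
tcp_pos: [0.5508, -0.1951, 0.0804]
tcp_rot: [0.001, 0.473, 0.881, 0.0]
ft_force: [-3.0, 0.1, 5.0]
gripper_width: 0.0161
grip_force: 79.4
```

```bash
cat > uv.py <<'E'
from h import *
s=state(); p=s["tcp_pos"]; a=-.2; u=np.array([np.cos(a),np.sin(a)]); v=np.array([-u[1],u[0]])
w,x,y,z=s["tcp_rot"]; M=R.from_quat([x,y,z,w]).as_matrix()
e=np.array([.5773,-.1405])-p[:2]; F=s["ft_force"]
print("clock",s["clock"],"to home u,v mm",(e@u*1e3).round(1),(e@v*1e3).round(1),"z",p[2].round(4),"Fu,Fv,Fz",(F[:2]@u).round(2),(F[:2]@v).round(2),F[2].round(2),"M",s["moment"].round(2),"tz",M[:,2].round(4))
E
python3 uv.py
```

```text
clock 12.0 to home u,v mm 15.1 58.7 z 0.0804 Fu,Fv,Fz -2.99 -0.53 5.01 M [0.11 0.46 0.04] tz [ 1.1e-03 -3.0e-04 -1.0e+00]
```

>>> carry_out(rows=[[0,-1,1,0,0,0,0],[0,-1,1,0,0,0,0],[0,-1,1,0,0,0,0],[0,-1,1,0,0,0,0],[0,-1,1,0,0,0,0],[0,-1,1,0,0,0,0],[0,-1,1,0,0,0,0],[0,0,0,0,0,0,0]])

```text
clock: 12.8
tcp_pos: [0.5594, -0.1968, 0.0804]
tcp_rot: [-0.001, 0.473, 0.881, -0.0]
ft_force: [-3.4, -0.1, 6.3]
gripper_width: 0.0163
grip_force: 79.5
```

```bash
python3 uv.py
```

```text
clock 12.8 to home u,v mm 6.3 58.8 z 0.0804 Fu,Fv,Fz -3.36 -0.76 6.32 M [0.2  1.04 0.02] tz [-1.4e-03  3.0e-04 -1.0e+00]
```

>>> carry_out(rows=[[0,-1,1,0,0,0,0],[0,-1,1,0,0,0,0],[0,-1,1,0,0,0,0],[0,0,0,0,0,0,0]])

```text
clock: 13.2
tcp_pos: [0.5621, -0.1967, 0.0803]
tcp_rot: [-0.003, 0.473, 0.881, -0.0]
ft_force: [-8.0, 3.3, 10.5]
gripper_width: 0.0165
grip_force: 79.8
```

```bash
python3 uv.py
```

```text
clock 13.2 to home u,v mm 3.7 58.1 z 0.0803 Fu,Fv,Fz -8.47 1.64 10.46 M [ 0.66  1.7  -0.08] tz [-0.0052  0.0026 -1.    ]
```

```bash
cat > look.py <<'E'
import sys
from h import *
tag=sys.argv[1]; out=[]
a=-.2; Rm=np.array([[np.cos(a),-np.sin(a)],[np.sin(a),np.cos(a)]]); fx=np.array([.5254,-.1749])
for n in("scene","top"):
    im,d=get_image(n); np.savez(n+tag+".npz",im=im,d=d); W=cloud(n,d); im2=im.astype(int)
    L=(W[...,:2]-fx)@Rm*1000; z=W[...,2]; sat=im2.max(-1)-im2.min(-1)
    m=(d>0)&(abs(L)<86).all(-1)&(z>.0195)&(z<.031)&(sat<30)&(im2.mean(-1)>60)
    m=cv2.morphologyEx(m.astype(np.uint8),cv2.MORPH_OPEN,np.ones((2,2)))
    k,lab,st,_=cv2.connectedComponentsWithStats(m); i=1+np.argmax(st[1:,4]) if k>1 else 0
    P=L[m>0]; r=cv2.minAreaRect(P.astype(np.float32)); print(n,"flange in fixture",np.round(r[0],1),np.round(r[1],1),round(r[2],1),"max u,v",np.percentile(P,99,axis=0).round(1))
    u,v=proj(n,[.55,-.17,.05])[0].astype(int); out.append(cv2.resize(im[v-50:v+50,u-50:u+50],(390,390),interpolation=2))
cv2.imwrite(f"pics/l{tag}.png",np.clip(np.hstack(out)[...,::-1]*1.8,0,255).astype(np.uint8))
E
python3 look.py 3
```

```text
scene flange in fixture [157.5 -35.1] [104.1 304.9] 79.2 max u,v [86.8 30.4]
top flange in fixture [-2.6 90.3] [ 86.5 263.7] 21.2 max u,v [71.9 62. ]
```

View pics/l3.png

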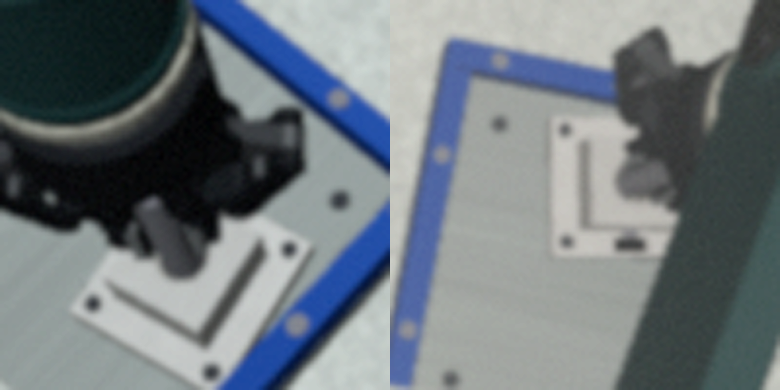

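The foot's leading corner touches the far fence (about (215,378) in the scene crop), and it has started to square up but is still turned. I'll ease the downward load a little and keep pushing.

>>> carry_out(rows=[[0,0,0,-0.6,0,0,0],[0,-0.7,0.7,0,0,0,0],[0,-0.7,0.7,0,0,0,0],[0,-0.7,0.7,0,0,0,0],[0,0,0,0,0,0,0]])

```text
clock: 13.8
tcp_pos: [0.5655, -0.1971, 0.0804]
tcp_rot: [-0.002, 0.473, 0.881, 0.0]
ft_force: [-6.2, 2.6, 6.8]
gripper_width: 0.0161
grip_force: 79.8
```

```bash
python3 uv.py
```

```text
clock 13.8 to home u,v mm 0.3 57.8 z 0.0804 Fu,Fv,Fz -6.61 1.35 6.82 M [ 0.66  1.36 -0.11] tz [-0.0041  0.0027 -1.    ]
```

>>> carry_out(rows=[[0,-0.7,0.7,0,0,0,0],[0,-0.7,0.7,0,0,0,0],[0,0,0,0,0,0,0],[0,1,1,0,0,0,0],[0,2,2,0,0,0,0],[0,2,2,0,0,0,0],[0,3,3,0,0,0,0],[0,3,3,0,0,0,0],[0,3,3,0,0,0,0],[0,3,3,0,0,0,0],[0,2,2,0,0,0,0],[0,1,1,0,0,0,0],[0,0,0,0,0,0,0]])

```text
clock: 15.1
tcp_pos: [0.5737, -0.1721, 0.0805]
tcp_rot: [-0.0, 0.473, 0.881, -0.001]
ft_force: [-5.2, -1.9, 5.2]
gripper_width: 0.016
grip_force: 79.2
```

```bash
python3 uv.py
```

```text
clock 15.1 to home u,v mm -2.7 31.6 z 0.0805 Fu,Fv,Fz -4.67 -2.87 5.19 M [-0.42  1.01 -0.04] tz [-0.0022 -0.0022 -1.    ]
```

>>> carry_out(rows=[[0,1,1,0,0,0,0],[0,2,2,0,0,0,0],[0,3,3,0,0,0,0],[0,3,3,0,0,0,0],[0,3,3,0,0,0,0],[0,3,3,0,0,0,0],[0,2,2,0,0,0,0],[0,1,1,0,0,0,0],[0,0,0,0,0,0,0]])

```text
clock: 16.0
tcp_pos: [0.5788, -0.1471, 0.0805]
tcp_rot: [-0.001, 0.473, 0.881, -0.001]
ft_force: [-5.0, -1.1, 4.2]
gripper_width: 0.0164
grip_force: 79.2
```

```bash
python3 uv.py
```

```text
clock 16.0 to home u,v mm -2.7 6.1 z 0.0805 Fu,Fv,Fz -4.68 -2.1 4.18 M [-0.4   1.03 -0.01] tz [-0.0023 -0.0021 -1.    ]
```

>>> carry_out(rows=[[0,1,1,0,0,0,0],[0,1,1,0,0,0,0],[0,0.7,0.7,0,0,0,0],[0,0,0,0,0,0,0]])

```text
clock: 16.4
tcp_pos: [0.5795, -0.1435, 0.0804]
tcp_rot: [-0.001, 0.473, 0.881, -0.002]
ft_force: [-5.0, -1.5, 5.0]
gripper_width: 0.0161
grip_force: 79.2
```

```bash
python3 uv.py
```

```text
clock 16.4 to home u,v mm -2.7 2.5 z 0.0804 Fu,Fv,Fz -4.58 -2.46 5.05 M [-0.5   1.03 -0.02] tz [-0.0024 -0.0023 -1.    ]
```

>>> carry_out(rows=[[0,0.7,0.7,0,0,0,0],[0,0.7,0.7,0,0,0,0],[0,0.7,0.7,0,0,0,0],[0,0,0,0,0,0,0]])

```text
clock: 16.8
tcp_pos: [0.5801, -0.1406, 0.0805]
tcp_rot: [-0.0, 0.473, 0.881, -0.002]
ft_force: [-5.1, -1.7, 3.9]
gripper_width: 0.016
grip_force: 79.2
```

```bash
python3 uv.py
```

```text
clock 16.8 to home u,v mm -2.7 -0.4 z 0.0805 Fu,Fv,Fz -4.64 -2.68 3.88 M [-0.5   1.05  0.07] tz [-0.0023 -0.0024 -1.    ]
```

>>> carry_out(rows=[[0,0.7,0.7,0,0,0,0],[0,0.7,0.7,0,0,0,0],[0,0,0,0,0,0,0]])

```text
clock: 17.1
tcp_pos: [0.5802, -0.1399, 0.0805]
tcp_rot: [-0.0, 0.474, 0.881, -0.003]
ft_force: [-4.9, -4.6, 4.9]
gripper_width: 0.0163
grip_force: 79.3
```

```bash
python3 uv.py
```

```text
clock 17.1 to home u,v mm -2.7 -1.2 z 0.0805 Fu,Fv,Fz -3.83 -5.51 4.91 M [-1.07  1.2  -0.03] tz [-0.003  -0.0047 -1.    ]
```

>>> carry_out(rows=[[0,0,1,0,0,0,0],[0,0,1,0,0,0,0],[0,-0.5,1,0,0,0,0],[0,0,0,0,0,0,0],[0,0,0,0,0,0,0]])

```text
clock: 17.6
tcp_pos: [0.5807, -0.1397, 0.0805]
tcp_rot: [-0.002, 0.474, 0.881, -0.005]
ft_force: [-10.9, -7.8, 7.4]
gripper_width: 0.016
grip_force: 79.9
```

```bash
python3 uv.py; python3 look.py 4
```

```text
clock 17.6 to home u,v mm -3.1 -1.4 z 0.0805 Fu,Fv,Fz -9.12 -9.81 7.38 M [-1.46  2.28 -0.03] tz [-0.0086 -0.0063 -0.9999]
scene flange in fixture [166.8  -6.4] [100.5 324.4] 67.6 max u,v [87.7 83.4]
top flange in fixture [16.9 74.7] [ 48.7 130. ] 72.6 max u,v [ 82.1 115.4]
```

View pics/l4.png

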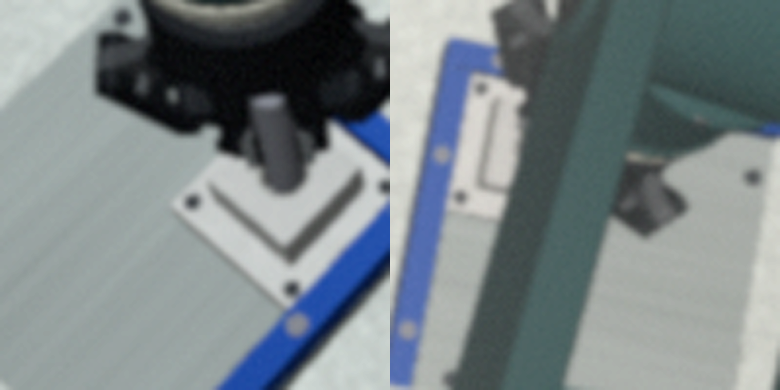

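The scene crop shows the foot flush against both fences with the pillar upright in it; the flange edge at (290,303) lies along the far fence. I'll check squareness and tilt numerically.

```bash
python3 - <<'E'
from h import *
from scipy.optimize import least_squares
a=-.2; Rm=np.array([[np.cos(a),-np.sin(a)],[np.sin(a),np.cos(a)]]); fx=np.array([.5254,-.1749])
for n in("scene","top"):
    D=np.load(n+"4.npz"); W=cloud(n,D["d"]); im=D["im"].astype(int); L=(W[...,:2]-fx)@Rm*1000; z=W[...,2]
    m=(z>.0195)&(z<.031)&(im[...,2]<1.3*im[...,0])&(im.mean(-1)>70); 
    A=L[m&(L[...,0]>0)&(L[...,0]<86)&(L[...,1]>-5)&(L[...,1]<86)]
    for k,nm in((1,"-y edge"),(0,"-x edge")):
        o=1-k; b=[(c,np.percentile(q,4)) for c in range(8,82,4) if len(q:=A[abs(A[:,o]-c)<2][:,k])>3]; b=np.array([q for q in b if q[1]<12])
        if len(b)>4: print(n,nm,"slope deg",np.degrees(np.arctan(np.polyfit(*b.T,1)[0])).round(2),"pos",np.median(b[:,1]).round(1),len(b))
    P=W[(np.hypot(W[...,0]-.58,W[...,1]+.14)<.02)&(z>.06)&(z<.15)&(im.mean(-1)>35)]
    if len(P)>40:
        s=least_squares(lambda q:np.hypot(P[:,0]-q[0]-q[2]*(P[:,2]-.09),P[:,1]-q[1]-q[3]*(P[:,2]-.09))-.009,[.58,-.14,0,0],loss="soft_l1",f_scale=.001).x
        print(n,"pillar",s.round(4),"top z",np.percentile(P[:,2],97).round(4))
E
python3 uv.py
```

```text
scene -y edge slope deg 1.79 pos 4.3 19
scene -x edge slope deg -6.74 pos 6.8 8
scene pillar [ 0.5807 -0.1405  0.0127  0.0185] top z 0.1451
top -x edge slope deg 7.07 pos 6.1 8
clock 17.7 to home u,v mm -3.1 -1.4 z 0.0805 Fu,Fv,Fz -9.52 -8.46 7.87 M [-1.43  2.26 -0.05] tz [-0.0084 -0.0063 -0.9999]
```

Seated (top at about 0.144 m), with a lean of about 1°. I'll trim that with a small counter-turn, then check the edges against the image.

>>> carry_out(rows=[[0,0,0,0,-0.06,0,0],[0,0,0,0,-0.06,0,0],[0,0,0,0,0,0,0],[0,0,0,0,0,0,0]])

```text
clock: 18.1
tcp_pos: [0.5803, -0.1399, 0.0804]
tcp_rot: [0.001, 0.474, 0.881, 0.002]
ft_force: [-11.7, -6.0, 8.3]
gripper_width: 0.0161
grip_force: 80.0
```

```bash
python3 uv.py; cat > edge.py <<'E'
from h import *
from scipy.ndimage import map_coordinates
from scipy.optimize import least_squares
a=-.2; Rm=np.array([[np.cos(a),-np.sin(a)],[np.sin(a),np.cos(a)]]); fx=np.array([.5254,-.1749])
g={n:get_image(n) for n in("scene","top")}
def prof(n,axis,z,pos,span,off=np.arange(-8,8.1,.5)):
    im=g[n][0].astype(float).mean(-1) if z<.03 else g[n][0][...,0].astype(float); im=cv2.GaussianBlur(im,(0,0),.7); r=[]
    for c in span:
        uv=np.array([[c,pos+o] if axis else [pos+o,c] for o in off])/1000@Rm.T+fx
        q=proj(n,np.c_[uv,np.full(len(uv),z)]); I=map_coordinates(im,[q[:,1],q[:,0]],order=1)
        gr=np.gradient(I); k=np.argmax(abs(gr)); 
        if abs(gr[k])>1.5: r.append((c,pos+off[k]))
    r=np.array(r)
    if len(r)<6: return None
    f=least_squares(lambda p:p[0]+p[1]*(r[:,0]-r[:,0].mean())-r[:,1],[pos,0],loss="soft_l1",f_scale=.5)
    return np.degrees(np.arctan(f.x[1])).round(2),f.x[0].round(2),len(r),np.abs(f.fun).mean().round(2)
for n in g:
    print(n,"foot -y",prof(n,1,.024,4,range(10,80,3)),"foot -x",prof(n,0,.024,4,range(10,80,3)))
    print(n,"far fence outer",prof(n,0,.034,100,range(-90,90,4)),"far inner",prof(n,0,.034,84,range(-90,0,4)),"left outer",prof(n,1,.034,100,range(-90,90,4)),"left inner",prof(n,1,.034,84,range(-90,0,4)))
z=cloud("scene",g["scene"][1]); im=g["scene"][0]
P=z[(np.hypot(z[...,0]-.58,z[...,1]+.14)<.02)&(z[...,2]>.06)&(z[...,2]<.15)&(im.mean(-1)>35)]
s=least_squares(lambda q:np.hypot(P[:,0]-q[0]-q[2]*(P[:,2]-.09),P[:,1]-q[1]-q[3]*(P[:,2]-.09))-.009,[.58,-.14,0,0],loss="soft_l1",f_scale=.001).x
print("pillar",s.round(4))
E
python3 edge.py
```

```text
clock 18.1 to home u,v mm -2.8 -1.2 z 0.0804 Fu,Fv,Fz -10.29 -8.16 8.25 M [-1.54  2.52 -0.01] tz [ 0.0047  0.0026 -1.    ]
scene foot -y (np.float64(0.11), np.float64(4.66), 24, np.float64(1.27)) foot -x (np.float64(-9.46), np.float64(3.35), 23, np.float64(2.42))
scene far fence outer (np.float64(-0.0), np.float64(108.0), 45, np.float64(0.0)) far inner (np.float64(0.24), np.float64(85.28), 23, np.float64(0.27)) left outer (np.float64(-0.39), np.float64(99.23), 14, np.float64(1.63)) left inner (np.float64(16.9), np.float64(80.77), 14, np.float64(2.31))
top foot -y None foot -x (np.float64(6.73), np.float64(7.58), 11, np.float64(1.9))
top far fence outer None far inner (np.float64(-16.2), np.float64(77.83), 6, np.float64(1.0)) left outer (np.float64(-0.08), np.float64(102.85), 45, np.float64(0.32)) left inner (np.float64(-0.04), np.float64(84.45), 23, np.float64(0.4))
pillar [ 0.58   -0.1409 -0.0072  0.0066]
```

The foot edge is square (0.1° against 0.2° for the fence) and flush. The pillar is within 0.5° of upright, with a steady push of about 10 N and 8 N into the fences. Handing in.

```bash
python3 -c "
from plant import ctrl
print(ctrl.close_job())"
```

```text
the job is handed in; nothing more can be done
None
```

The pillar is seated in the foot's bore, and the foot is square in the corner, pushed into the far and left fences with about 10 N and 8 N; the arm still grips the upright pillar (about 80 N), and the job is handed in.

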